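Find the rocking corner of the jig plate and press its shim flat

ROBOT

A 6-joint arm with a two-finger parallel gripper is mounted at the origin on the work surface. World frame = base frame: x ahead of the robot, y to its left, z up, the work surface at z = 0. Lengths are in m, angles in rad, forces in N, time in s.
With the tool pointing down it reaches from about 0.425 to 0.95 m from the base axis. Payload 3.5 kg.
Tool frame: the origin (TCP) lies midway between the tips of the shut fingers; the grasp point (between the pads) lies 19 mm behind it; z points along the fingers, y is the line along which they close (so a half turn about z gives the same grasp; the last joint's range is limited). The gripper opens to 85 mm and grips with 20 to 120 N. Pads are 22 mm wide; open, the fingers measure 114 mm over their backs; the gripper's body (76 mm by 85 mm) begins 54 mm behind the grasp point. The pads swing forward as they close: fully open they stand 13 mm farther back than shut.
Start: joints at [-1.317, 0.286, 1.577, -0, 1.279, -0.15], TCP at [0.265, -0.621, 0.231] pointing down, gripper open.
Joint ranges: [-2.77, 2.77], [-0.9, 2.22], [0.21, 2.48], [-1.53, 4.67], [0.24, 2.81], [-2.84, 2.84]. Speed limits (rad/s): [2.79, 2.79, 3.14, 3.14, 3.14, 3.14].

INTERFACE

Orientations are given as a unit quaternion [x, y, z, w].
In Python, from plant import ctrl gives the robot as it stands.
- The arm moves only by the tool arm_command, never from a script. Its argument "steps" is one flat list of numbers, 5 for each row, row after row: the opening in per cent of the stroke, from 0 (shut) to 100 (fully open), then the shift along the tool's x, y, z each as a share of 25 mm, from -1 to 1, then the turn about the tool's z as a share of 0.1 rad, from -1 to 1. In form: [grip, tx, ty, tz, spin, grip, tx, ty, tz, spin, ...]. A call has 1 to 8 rows; each row shifts and turns the commanded pose from where the row before left it, along the tool's axes as they then stand; what a row does not reach is not made up. A row lasts 1/12 s, in which the tool goes at most 41.7 mm and 7.16 degrees, less where a joint would pass 70% of its speed; a pose out of reach is approached as far as the arm can. A call with a number of a shift or a turn outside -1 to 1 is refused whole. A call with a gripper value outside its range is refused whole. The fingers move at their own pace and stop on an object; "squeeze" is the grip in N (left out, the last holds). Time passes only in rows, so rows that do not move let the fingers close. It gives the time, the measured TCP pose, the force, the opening and the grip force at its end, in the units of the state.
- ctrl.get_state(): the state, without advancing time (a new reading comes with each control period).
- ctrl.read_camera(name): name is "side" or "top" or "wrist"; returns the picture (420x560x3 uint8, red, green, blue); there is no depth.
- ctrl.camera_model(name): a dict with "intrinsics" (3x3 intrinsics, pixels), "rvec" (rotation vector, rad) and "tvec" (3), from world to camera coordinates, as OpenCV has them. Camera axes: x right, y down, z forward; pixel columns grow to the right and rows downward; lengths in m; the calibration is good to about 2 mm. A picture is of the moment at which its call begins: read the wrist's pose just before it. camera_model takes no time and is no camera call; for the wrist camera it gives the pose at the moment of the call.
- ctrl.sign_off(): hands the job in; it is judged then, once.
The state is a dict: "time": time; "qpos": joint angles; "dq": joint speeds; "joint_efforts": joint torques, N m; "eef_pos": TCP position; "tcp_rot": TCP orientation; "contact_force": force on the tool from outside, world axes, zero at the start; "wrist_torque": the same for the moment, N m; "opening": opening from 0.0 (shut) to 1.0 (fully open); "finger_force": force on a finger pad.
Only numpy, scipy, OpenCV 4.12 (cv2) and the standard library are available. Lean on these libraries where they do the work, as an engineer would, in place of code of your own. Each camera call takes 0.05 s, during which the arm holds its last target. There are 200 camera calls.

TASK

One corner of the jig plate rocks. Press down on the plate's corners with the fingertips, one after another, until you find the one that gives, then press the shim tongue beside that corner fully flat so that it stays down and the plate sits level; leave the other three tongues up. Only press: do not pick up or lift anything, and leave the loose things where they are.

Things in the scene. Friction and masses are not known exactly. Their poses are not given: they have to be found in the camera images.
- jig: fixed dark steel base slab of the jig, 190 (x) x 240 (y) x 12 mm, origin at the centre of its underside on the bench; its +x points away from the robot, +y to the robot's left, turned by up to 0.3 rad. It carries a plate and, beyond the plate's left and right edges, four steel shim tongues.
- plate: aluminium plate, 170 (x) x 132 (y) x 12 mm, level at the start, origin centre of its underside, 38 mm above the bench, axes as the jig's. A boss at its centre rises to 72 mm above the bench. Each corner should rest on a pad hidden below it; one pad, not known which, is 4 mm too thin: that corner sinks about 3.5 mm under 6 N and springs back, the others feel solid (under 1 mm at 15 N).
- corner_near_left (a point): centre of the top of the raised steel disc (18 mm across, 2 mm high) on the plate's near left corner, straight above its hidden pad: where to press the corner; at x -70, y +55, z 52 mm in the jig's frame while the plate is level
- corner_near_right (a point): centre of the top of the raised steel disc (18 mm across, 2 mm high) on the plate's near right corner, straight above its hidden pad: where to press the corner; at x -70, y -55, z 52 mm in the jig's frame while the plate is level
- corner_far_left (a point): centre of the top of the raised steel disc (18 mm across, 2 mm high) on the plate's far left corner, straight above its hidden pad: where to press the corner; at x 70, y +55, z 52 mm in the jig's frame while the plate is level
- corner_far_right (a point): centre of the top of the raised steel disc (18 mm across, 2 mm high) on the plate's far right corner, straight above its hidden pad: where to press the corner; at x 70, y -55, z 52 mm in the jig's frame while the plate is level
- tongue_near_left (a point): point on top of the near left corner's shim tongue, 33 mm out from its pivot: where to press it. Steel strip, 18 mm wide, 3 thick, 45 long from the pivot, sloping up outwards past the plate's edge; its pivot runs along x at x -70, y +71, z 34 mm in the jig's frame. Pressed flat, the tongue is level on the block beneath, this point at y +104, z 34 mm.
- tongue_near_right (a point): point on top of the near right corner's shim tongue, 33 mm out from its pivot: where to press it. Steel strip, 18 mm wide, 3 thick, 45 long from the pivot, sloping up outwards past the plate's edge; its pivot runs along x at x -70, y -71, z 34 mm in the jig's frame. Pressed flat, the tongue is level on the block beneath, this point at y -104, z 34 mm.
- tongue_far_left (a point): point on top of the far left corner's shim tongue, 33 mm out from its pivot: where to press it. Steel strip, 18 mm wide, 3 thick, 45 long from the pivot, sloping up outwards past the plate's edge; its pivot runs along x at x 70, y +71, z 34 mm in the jig's frame. Pressed flat, the tongue is level on the block beneath, this point at y +104, z 34 mm.
- tongue_far_right (a point): point on top of the far right corner's shim tongue, 33 mm out from its pivot: where to press it. Steel strip, 18 mm wide, 3 thick, 45 long from the pivot, sloping up outwards past the plate's edge; its pivot runs along x at x 70, y -71, z 34 mm in the jig's frame. Pressed flat, the tongue is level on the block beneath, this point at y -104, z 34 mm.
- shim_near_left (a joint): angle by which the near left shim is pressed down: 0 to 0.04 at the start (tongue raised, sloping about 0.5 rad), 0.5 when flat on its stop. About 9 N on the press point moves it and it stays where it is left. The inner end rises 4 mm under the corner's pad: it fills the gap at the thin pad, but at a sound corner it jacks the plate out of level.
- shim_near_right (a joint): angle by which the near right shim is pressed down: 0 to 0.04 at the start (tongue raised, sloping about 0.5 rad), 0.5 when flat on its stop. About 9 N on the press point moves it and it stays where it is left. The inner end rises 4 mm under the corner's pad: it fills the gap at the thin pad, but at a sound corner it jacks the plate out of level.
- shim_far_left (a joint): angle by which the far left shim is pressed down: 0 to 0.04 at the start (tongue raised, sloping about 0.5 rad), 0.5 when flat on its stop. About 9 N on the press point moves it and it stays where it is left. The inner end rises 4 mm under the corner's pad: it fills the gap at the thin pad, but at a sound corner it jacks the plate out of level.
- shim_far_right (a joint): angle by which the far right shim is pressed down: 0 to 0.04 at the start (tongue raised, sloping about 0.5 rad), 0.5 when flat on its stop. About 9 N on the press point moves it and it stays where it is left. The inner end rises 4 mm under the corner's pad: it fills the gap at the thin pad, but at a sound corner it jacks the plate out of level.
- ring: black ring, 68 mm across, 10 mm thick, lying on the plate round its centre boss; bystander, origin centre of underside
- bush: brass flanged bush, 34 mm across, 34 mm tall, standing on the jig base half way between the two right tongues; bystander
- gauge: steel waisted plug gauge, 28 mm across, 40 mm tall, standing on the jig base half way between the two left tongues; bystander
- screwdriver: screwdriver lying on the bench to the right; bystander
- wrench: open-ended wrench lying on the bench to the left; bystander
- oil_bottle: white plastic bottle, 52 mm across, 130 mm tall, standing on the bench to the left; bystander
- spare_ring: black ring, 90 mm across, 12 mm thick, lying on the bench to the right; bystander

How it is judged:
By the outcome, as a careful person would: the job done as asked, in the order asked, and still so for the second after the job is handed in, with the robot touching nothing.
It also fails if it takes over 64 s, if anything falls off the work surface, if the arm or the gripper's body presses on something with over 40 N, if the wrist force passes 120 N, or if a joint passes its speed limit or range.

## Working session

There is one attempt and no reset: what is moved stays moved. The work goes in short steps, Python scripts to look and compute and a tool call to move; the robot and the scene stay as the last step left them, time stands still between calls to the robot, and variables do not carry over. Pictures are saved under pics/ and viewed, at most 10 in all, crops included, and the job is handed in when it is done.

Besides the shell and the picture viewer there is one more tool, called after "Request:" in YAML: its name, and indented under it one key for each argument. arm_command: Moves the arm, as the interface text tells. Its arguments: {"type":"object","properties":{"steps":{"type":"array","items":{"type":"number"}},"squeeze":{"type":"number"}},"required":["steps"]}

```bash
mkdir -p pics; python3 - <<'E'
from plant import ctrl
import cv2
s=ctrl.get_state();print(s['time'],s['eef_pos'],s['tcp_rot'])
a=ctrl.read_camera('top');cv2.imwrite('pics/top.png',a[:,:,::-1])
b=ctrl.read_camera('side');cv2.imwrite('pics/side.png',b[:,:,::-1])
for n in('top','side'):print(ctrl.camera_model(n))
E
```

```text
0.0 [ 0.26507754 -0.62006137  0.22996183] [ 9.79689230e-01  2.00518431e-01 -6.63552603e-05 -1.16916553e-03]
{'intrinsics': array([[469.57367739,   0.        , 282.44935965],
       [  0.        , 469.57367739, 207.24428141],
       [  0.        ,   0.        ,   1.        ]]), 'rvec': array([ 2.09851061, -2.12626817,  0.2181122 ]), 'tvec': array([0.00281073, 0.55112621, 1.06742243])}
{'intrinsics': array([[382.48852841,   0.        , 284.06743156],
       [  0.        , 382.48852841, 208.50947925],
       [  0.        ,   0.        ,   1.        ]]), 'rvec': array([ 0.04926463, -2.74514019,  1.50649166]), 'tvec': array([0.53816243, 0.06303698, 1.06598565])}
```

View pics/top.png

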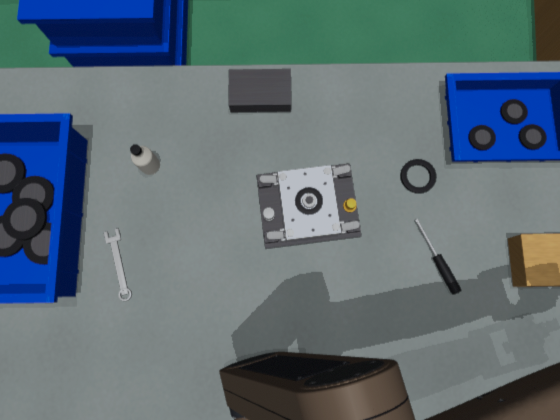

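View pics/side.png

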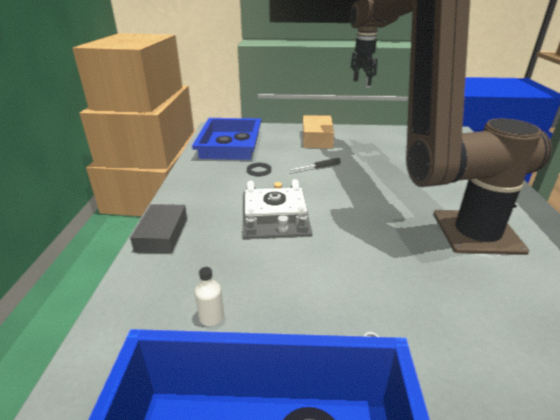

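The top view shows the plate at about (278–340, 166–240) with its long axis nearly along the columns. The tongues stick out left and right at (267,180), (274,236), (347,171) and (352,227). In the side view nothing else stands near the jig.

```bash
cat > h.py <<'E'
import numpy as np, cv2
from plant import ctrl
def ray(name,uv,z):
    m=ctrl.camera_model(name);R=cv2.Rodrigues(m['rvec'])[0];c=-R.T@m['tvec']
    p=np.array(uv,float).reshape(-1,2);d=np.c_[p,np.ones(len(p))]@np.linalg.inv(m['intrinsics']).T@R
    return c+d*((z-c[2])/d[:,2])[:,None]
def plan(j,target):
    """target in jig frame -> tool-axis shift in units of 25 mm, and yaw error in units of .1 rad"""
    from scipy.spatial.transform import Rotation as Ro
    s=ctrl.get_state();R=Ro.from_quat(s['tcp_rot']).as_matrix()
    x,y,a=j;c,n=np.cos(a),np.sin(a);t=np.array([x+c*target[0]-n*target[1],y+n*target[0]+c*target[1],target[2]])
    return np.round(R.T@(t-s['eef_pos'])/.025,2), t, np.round(((np.arctan2(R[1,0],R[0,0])-a))/.1,2)
E
python3 - <<'E'
from h import *
a=cv2.imread('pics/top.png');g=cv2.cvtColor(a,cv2.COLOR_BGR2GRAY)
roi=np.zeros_like(g);roi[150:255,245:370]=1
def big(m,k):
    m=cv2.morphologyEx(m,cv2.MORPH_CLOSE,np.ones((25,25)));m=cv2.morphologyEx(m,cv2.MORPH_OPEN,np.ones((k,k)))
    c=max(cv2.findContours(m,0,2)[0],key=cv2.contourArea);return c
for nm,m,z in(('plate',(g>170),.05),('base',(g<90),.012)):
    c=big((m&(roi>0)).astype(np.uint8)*255,25)
    p=ray('top',c.reshape(-1,2),z)[:,:2].astype(np.float32)*1000
    print(nm,cv2.minAreaRect(p))
print(np.percentile(g[roi>0],[5,30,50,70,95]))
z=cv2.resize(a[150:255,245:370],None,fx=6,fy=5.7,interpolation=cv2.INTER_CUBIC);cv2.imwrite('pics/z.png',z)
E
```

```text
plate ((565.9952392578125, -66.26251983642578), (135.13125610351562, 168.24951171875), 89.31982421875)
base ((537.7471313476562, -69.3359146118164), (143.21734619140625, 236.72340393066406), 0.6033487319946289)
[ 76. 131. 134. 138. 189.]
```

View pics/z.png

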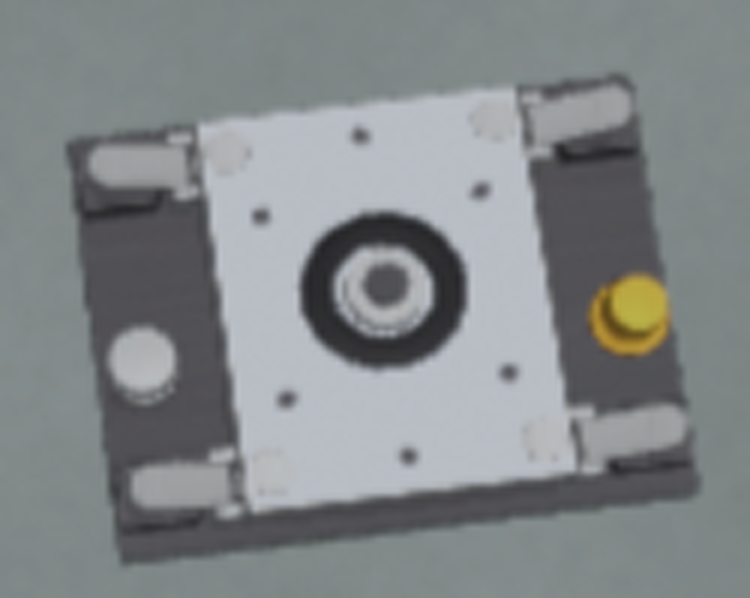

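The zoom shows the four discs at FL (228,152), FR (490,122), NL (272,472) and NR (545,440). The jig is turned by roughly 0.1 rad. The square kernel biased my fit, so I'll fit the discs and redo the plate with a round kernel.

```bash
python3 - <<'E'
from h import *
d=np.array([[228,152],[490,122],[272,472],[545,440]])/[6,5.7]+[245,150]-.45
P=ray('top',d,.052)[:,:2];L=np.array([[70,55],[70,-55],[-70,55],[-70,-55]])/1e3
M,_=cv2.estimateAffinePartial2D(L,P);print('discs',P.round(4).tolist(),M, np.arctan2(M[1,0],M[0,0]),np.hypot(M[1,0],M[0,0]))
print((P-(L@M[:,:2].T+M[:,2])).round(4))
a=cv2.imread('pics/top.png');g=cv2.cvtColor(a,cv2.COLOR_BGR2GRAY)
m=np.zeros_like(g);m[150:255,245:370]=(g[150:255,245:370]>165)*255
E=lambda k:cv2.getStructuringElement(cv2.MORPH_ELLIPSE,(k,k))
c=max(cv2.findContours(m,0,2)[0],key=cv2.contourArea);m[:]=0;cv2.drawContours(m,[c],-1,255,-1)
m=cv2.morphologyEx(m,cv2.MORPH_OPEN,E(15));c=max(cv2.findContours(m,0,2)[0],key=cv2.contourArea)
print(cv2.minAreaRect(ray('top',c.reshape(-1,2),.05)[:,:2].astype(np.float32)*1000))
j=(M[0,2],M[1,2],np.arctan2(M[1,0],M[0,0]))
open('j.txt','w').write(repr(tuple(map(float,j))))
print(plan(j,(-.07,-.055,.10)))
E
```

```text
Traceback (most recent call last):
cv2.error: OpenCV(4.12.0) /io/opencv/modules/calib3d/src/ptsetreg.cpp:1108: error: (-215:Assertion failed) count >= 0 && to.checkVector(2) == count in function 'estimateAffinePartial2D'
```

```bash
cat > fit.py <<'E'
from h import *
d=np.array([[228,152],[490,122],[272,472],[545,440]])/[6,5.7]+[245,150]-.45
P=np.ascontiguousarray(ray('top',d,.052)[:,:2]);L=np.array([[70,55],[70,-55],[-70,55],[-70,-55]])/1e3
M,_=cv2.estimateAffinePartial2D(L,P);print('discs',P.round(4).tolist(),M, np.arctan2(M[1,0],M[0,0]),np.hypot(M[1,0],M[0,0]))
print((P-(L@M[:,:2].T+M[:,2])).round(4))
a=cv2.imread('pics/top.png');g=cv2.cvtColor(a,cv2.COLOR_BGR2GRAY)
m=np.zeros_like(g);m[150:255,245:370]=(g[150:255,245:370]>165)*255
E=lambda k:cv2.getStructuringElement(cv2.MORPH_ELLIPSE,(k,k))
c=max(cv2.findContours(m,0,2)[0],key=cv2.contourArea);m[:]=0;cv2.drawContours(m,[c],-1,255,-1)
m=cv2.morphologyEx(m,cv2.MORPH_OPEN,E(15));c=max(cv2.findContours(m,0,2)[0],key=cv2.contourArea)
print(cv2.minAreaRect(ray('top',c.reshape(-1,2),.05)[:,:2].astype(np.float32)*1000))
j=(M[0,2],M[1,2],np.arctan2(M[1,0],M[0,0]))
open('j.txt','w').write(repr(tuple(map(float,j))))
print(plan(j,(-.07,-.055,.10)))
E
python3 fit.py
```

```text
discs [[0.6295, -0.0057], [0.6414, -0.1126], [0.4909, -0.0213], [0.503, -0.13]] [[ 0.98574838 -0.11463802  0.56619722]
 [ 0.11463802  0.98574838 -0.06741065]] 0.1157753459699285 0.9923919285653225
[[ 0.0006 -0.0005]
 [-0.0001  0.001 ]
 [ 0.     -0.0001]
 [-0.0005 -0.0004]]
((566.1101684570312, -67.89633178710938), (168.42227172851562, 130.38189697265625), 6.462608814239502)
(array([ 16.45, -14.27,   5.24]), array([ 0.50301926, -0.13012863,  0.1       ]), np.float64(2.88))
```

Request:
arm_command:
  steps: [0,0.9,-0.8,0,0,0,0.9,-0.8,0,0,0,0.9,-0.8,0,0,0,0.9,-0.8,0,0,0,0.9,-0.8,0.2,0,0,0.9,-0.8,0.2,0,0,0.9,-0.8,0.2,0,0,0.9,-0.8,0.2,0]

```text
time: 0.77
eef_pos: [0.3681, -0.4011, 0.2106]
tcp_rot: [0.98, 0.2, -0.0, -0.0]
contact_force: [-0.0, -0.2, 0.5]
opening: -0.001
finger_force: 0.0
```

Request:
arm_command:
  steps: [0,0.9,-0.8,0.2,0,0,0.9,-0.8,0.2,0,0,0.9,-0.8,0.2,0,0,0.9,-0.8,0.2,0,0,0.9,-0.8,0.2,0,0,0,0,0.3,0.96,0,0,0,0.3,0.96,0,0,0,0.3,0.96]

```text
time: 1.43
eef_pos: [0.4321, -0.2656, 0.1631]
tcp_rot: [0.998, 0.056, -0.0, -0.0]
contact_force: [-0.6, -0.0, -0.1]
opening: 0.002
finger_force: 0.0
```

```bash
cat > p.py <<'E'
from h import *
import sys
j=eval(open('j.txt').read());s=ctrl.get_state()
print(plan(j,eval(sys.argv[1])),s['time'],s['eef_pos'].round(4),s['contact_force'].round(2),s['opening'])
E
python3 p.py "(-.07,-.055,.08)"
```

```text
(array([ 3.43, -5.07,  3.33]), array([ 0.50301926, -0.13012863,  0.08      ]), np.float64(-0.03)) 1.4333 [ 0.4321 -0.2656  0.1631] [-0.64 -0.04 -0.09] 0.0024940492883811275
```

Request:
arm_command:
  steps: [0,0.57,-0.84,0.5,0,0,0.57,-0.84,0.5,0,0,0.57,-0.84,0.5,0,0,0.57,-0.84,0.5,0,0,0.57,-0.85,0.5,0,0,0.57,-0.85,0.5,0,0,0,0,0,0,0,0,0,0,0]

```text
time: 2.1
eef_pos: [0.5017, -0.1298, 0.0875]
tcp_rot: [0.998, 0.059, -0.001, -0.001]
contact_force: [0.2, 0.1, -0.8]
opening: 0.002
finger_force: 0.0
```

```bash
python3 p.py "(-.07,-.055,.056)"; python3 - <<'E'
from h import *
a=ctrl.read_camera('wrist');cv2.imwrite('pics/w1.png',a[:,:,::-1])
m=ctrl.camera_model('wrist');j=eval(open('j.txt').read())
c,n=np.cos(j[2]),np.sin(j[2])
for q in((-.07,-.055,.052),(.07,-.055,.052),(-.07,.055,.052),(.07,.055,.052)):
    w=np.array([j[0]+c*q[0]-n*q[1],j[1]+n*q[0]+c*q[1],q[2]])
    print(q,cv2.projectPoints(w,m['rvec'],m['tvec'],m['intrinsics'],None)[0].ravel().round(0))
E
```

```text
(array([0.05, 0.02, 1.26]), array([ 0.50301926, -0.13012863,  0.056     ]), np.float64(0.03)) 2.1 [ 0.5017 -0.1298  0.0875] [ 0.22  0.12 -0.76] 0.001759562911796135
(-0.07, -0.055, 0.052) [280. 245.]
(0.07, -0.055, 0.052) [281. -64.]
(-0.07, 0.055, 0.052) [ 74. 244.]
(0.07, 0.055, 0.052) [ 20. -65.]
```

View pics/w1.png

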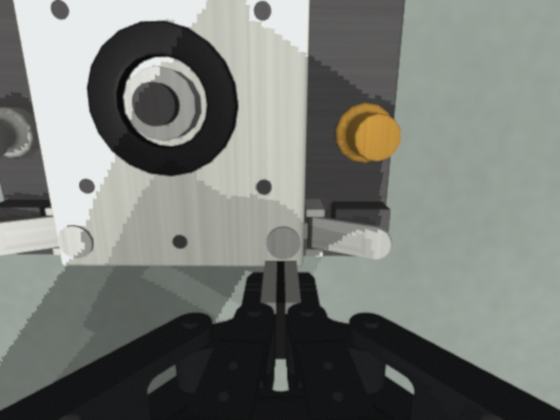

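The wrist view shows the near-right disc at (283,242) against a predicted (280,245), so I'm within 2 mm. The near-left disc is at (75,241). The fit is good, so I'll go down.

Request:
arm_command:
  steps: [0,0.1,0.05,0.4,0,0,0,0,0.4,0,0,0,0,0.3,0,0,0,0,0.1,0,0,0,0,0,0,0,0,0,0,0]

```text
time: 2.65
eef_pos: [0.5047, -0.1324, 0.0585]
tcp_rot: [0.998, 0.058, -0.0, -0.0]
contact_force: [0.4, -0.1, -0.2]
opening: 0.001
finger_force: 0.0
```

Request:
arm_command:
  steps: [0,0,0,0.04,0,0,0,0,0.04,0,0,0,0,0,0]

```text
time: 2.9
eef_pos: [0.5051, -0.1322, 0.057]
tcp_rot: [0.998, 0.058, 0.0, 0.0]
contact_force: [-1.2, 1.0, -0.3]
opening: 0.001
finger_force: 0.0
```

Request:
arm_command:
  steps: [0,0,0,0.04,0,0,0,0,0.0,0]

```text
time: 3.07
eef_pos: [0.505, -0.1321, 0.0559]
tcp_rot: [0.998, 0.058, 0.0, 0.0]
contact_force: [0.0, 0.6, -0.7]
opening: 0.002
finger_force: 0.0
```

Request:
arm_command:
  steps: [0,0,-0.05,0.04,0,0,0,0,0.04,0,0,0,0,0.04,0,0,0,0,0,0]

```text
time: 3.4
eef_pos: [0.5047, -0.1307, 0.0525]
tcp_rot: [0.998, 0.058, -0.0, -0.0]
contact_force: [-0.3, -0.3, -0.4]
opening: -0.002
finger_force: 0.0
```

Request:
arm_command:
  steps: [0,0,0,0.04,0,0,0,0,0.0,0]

```text
time: 3.57
eef_pos: [0.5049, -0.1309, 0.052]
tcp_rot: [0.998, 0.058, -0.0, -0.0]
contact_force: [-0.4, -0.7, 2.9]
opening: -0.003
finger_force: 0.8
```

Request:
arm_command:
  steps: [0,0,0,0.04,0,0,0,0,0.0,0]

```text
time: 3.73
eef_pos: [0.505, -0.1309, 0.0519]
tcp_rot: [0.998, 0.058, -0.0, -0.0]
contact_force: [-3.6, 1.3, 6.7]
opening: 0.003
finger_force: 3.7
```

Request:
arm_command:
  steps: [0,0,0,0.04,0,0,0,0,0.0,0]

```text
time: 3.9
eef_pos: [0.505, -0.1309, 0.0519]
tcp_rot: [0.998, 0.058, -0.001, -0.0]
contact_force: [-6.0, 2.6, 12.8]
opening: 0.003
finger_force: 6.3
```

Near right is solid: 12.8 N without sinking. Next is near left.

Request:
arm_command:
  steps: [0,0,0,-0.6,0,0,0,-0.7,0,0,0,0,-0.75,0,0,0,0,-0.75,0,0,0,0,-0.75,0,0,0,0,-0.75,0,0,0,0,-0.7,0,0,0,0,0,0,0]

```text
time: 4.57
eef_pos: [0.4912, -0.0193, 0.0644]
tcp_rot: [0.998, 0.059, -0.001, -0.001]
contact_force: [-1.2, 1.3, 0.4]
opening: -0.005
finger_force: 0.0
```

```bash
python3 p.py "(-.0685,.055,.055)"
```

```text
(array([0.02, 0.06, 0.37]), array([ 0.49180236, -0.02069175,  0.055     ]), np.float64(0.03)) 4.5667 [ 0.4912 -0.0193  0.0644] [-1.19  1.31  0.44] -0.005203842300188313
```

Request:
arm_command:
  steps: [0,0.02,0.05,0.37,0,0,0,0,0.08,0,0,0,0,0,0,0,0,0,0,0]

```text
time: 4.9
eef_pos: [0.4926, -0.0235, 0.053]
tcp_rot: [0.998, 0.057, -0.0, -0.0]
contact_force: [0.5, 0.4, -0.3]
opening: 0.001
finger_force: 0.0
```

Request:
arm_command:
  steps: [0,0,0,0.04,0,0,0,0,0.04,0,0,0,0,0.0,0]

```text
time: 5.15
eef_pos: [0.493, -0.0233, 0.0517]
tcp_rot: [0.998, 0.058, 0.0, 0.0]
contact_force: [-0.5, -0.1, 1.3]
opening: -0.003
finger_force: 0.3
```

Request:
arm_command:
  steps: [0,0,0,0.04,0,0,0,0,0.04,0,0,0,0,0,0]

```text
time: 5.4
eef_pos: [0.4929, -0.023, 0.0499]
tcp_rot: [0.998, 0.058, 0.0, 0.0]
contact_force: [-2.0, -1.0, 3.0]
opening: -0.001
finger_force: 1.8
```

Request:
arm_command:
  steps: [0,0,0,0.04,0,0,0,0,0.04,0,0,0,0,0,0]

```text
time: 5.65
eef_pos: [0.4928, -0.0229, 0.0484]
tcp_rot: [0.998, 0.058, -0.001, 0.0]
contact_force: [-4.0, -0.6, 8.6]
opening: 0.002
finger_force: 4.1
```

Request:
arm_command:
  steps: [0,0,0,0.04,0,0,0,0,0.04,0,0,0,0,0,0]

```text
time: 5.9
eef_pos: [0.4929, -0.0229, 0.0481]
tcp_rot: [0.998, 0.058, -0.001, 0.0]
contact_force: [-8.6, 0.5, 18.1]
opening: -0.002
finger_force: 9.6
```

Near left gives: it sank about 4 mm and then stopped. Now its tongue.

Request:
arm_command:
  steps: [0,0,0,-0.6,0,0,0,0,-0.6,0,0,0,-0.6,-0.1,0,0,0,-0.7,0,0,0,0,-0.6,0,0,0,0,0,0,0]

```text
time: 6.4
eef_pos: [0.4866, 0.0265, 0.0776]
tcp_rot: [0.998, 0.059, -0.0, -0.001]
contact_force: [0.2, 0.0, 0.0]
opening: -0.0
finger_force: 0.0
```

```bash
python3 p.py "(-.069,.103,.062)"; python3 - <<'E'
from h import *
a=ctrl.read_camera('wrist');cv2.imwrite('pics/w2.png',a[:,:,::-1])
E
```

```text
(array([-0.03, -0.02,  0.62]), array([0.4857609 , 0.02692915, 0.062     ]), np.float64(0.02)) 6.4 [0.4866 0.0265 0.0776] [0.22 0.04 0.04] -0.00027460566844508176
```

View pics/w2.png

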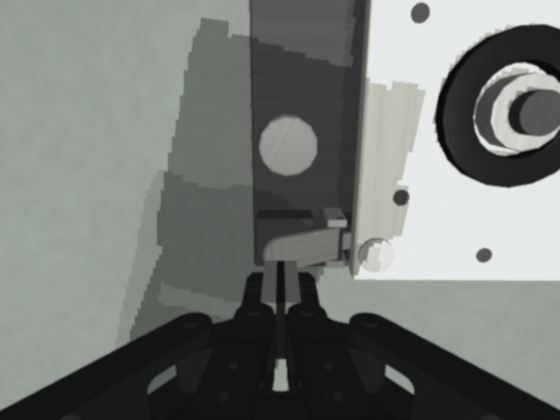

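The wrist view shows the tongue's outer end at about (268,248). The fingertips (263–298, 260) are over it and clear of the gauge and the plate. Going down.

Request:
arm_command:
  steps: [0,0,0,0.35,0,0,0,0,0.35,0,0,0,0,0.1,0,0,0,0,0.1,0,0,0,0,0.1,0,0,0,0,0,0]

```text
time: 6.95
eef_pos: [0.4872, 0.0241, 0.0529]
tcp_rot: [0.998, 0.058, -0.001, -0.0]
contact_force: [0.6, 0.4, 0.7]
opening: 0.0
finger_force: 0.2
```

Request:
arm_command:
  steps: [0,0,0,0.08,0,0,0,0,0.08,0,0,0,0,0.08,0,0,0,0,0,0]

```text
time: 7.28
eef_pos: [0.4884, 0.0246, 0.0483]
tcp_rot: [0.998, 0.057, 0.001, -0.0]
contact_force: [-1.8, 0.8, 5.7]
opening: -0.001
finger_force: 2.6
```

Request:
arm_command:
  steps: [0,0,0,0.08,0,0,0,0,0.08,0,0,0,0,0.08,0,0,0,0,0,0]

```text
time: 7.62
eef_pos: [0.4888, 0.025, 0.0425]
tcp_rot: [0.998, 0.057, 0.002, -0.001]
contact_force: [-0.7, 3.0, 7.0]
opening: 0.002
finger_force: 2.8
```

Request:
arm_command:
  steps: [0,-0.05,-0.05,0.08,0,0,-0.03,0,0.08,0,0,0,0,0.08,0,0,0,0,0,0]

```text
time: 7.95
eef_pos: [0.4885, 0.0258, 0.0373]
tcp_rot: [0.998, 0.057, 0.004, -0.0]
contact_force: [1.6, 3.7, 5.3]
opening: 0.002
finger_force: 2.9
```

Request:
arm_command:
  steps: [0,0,0,0.06,0,0,0,0,0.06,0,0,0,0,0,0]

```text
time: 8.2
eef_pos: [0.4884, 0.0259, 0.0343]
tcp_rot: [0.998, 0.057, 0.004, -0.0]
contact_force: [2.4, 3.9, 6.5]
opening: 0.001
finger_force: 3.2
```

Request:
arm_command:
  steps: [0,0,0,0.06,0,0,0,0,0.04,0,0,0,0,0,0]

```text
time: 8.45
eef_pos: [0.4886, 0.0259, 0.0336]
tcp_rot: [0.998, 0.057, 0.003, -0.001]
contact_force: [-3.9, 5.1, 19.3]
opening: 0.0
finger_force: 9.6
```

Request:
arm_command:
  steps: [0,0,0,0.06,0,0,0,0,0,0,0,0,0,0,0]

```text
time: 8.7
eef_pos: [0.4887, 0.0259, 0.0334]
tcp_rot: [0.998, 0.057, 0.002, -0.001]
contact_force: [-6.5, 5.1, 26.8]
opening: -0.003
finger_force: 13.5
```

Request:
arm_command:
  steps: [0,0,0,-0.2,0,0,0,0,-0.6,0,0,0,0,-0.8,0,0,0,0.6,0,0,0,0,0.7,0,0,0,0,0.7,0,0,0,0,0,0,0]

```text
time: 9.28
eef_pos: [0.492, -0.0265, 0.0686]
tcp_rot: [0.998, 0.057, 0.001, 0.001]
contact_force: [0.1, -0.5, -0.3]
opening: 0.002
finger_force: 0.0
```

```bash
python3 p.py "(-.07,.055,.054)"; python3 - <<'E'
from h import *
b=ctrl.read_camera('wrist')
cv2.imwrite('pics/w3.png',b[:,:,::-1])
E
```

```text
(array([-0.04, -0.23,  0.58]), array([ 0.4903124 , -0.02086503,  0.054     ]), np.float64(-0.02)) 9.2833 [ 0.492  -0.0265  0.0686] [ 0.14 -0.51 -0.33] 0.002290738317002039
```

View pics/w3.png

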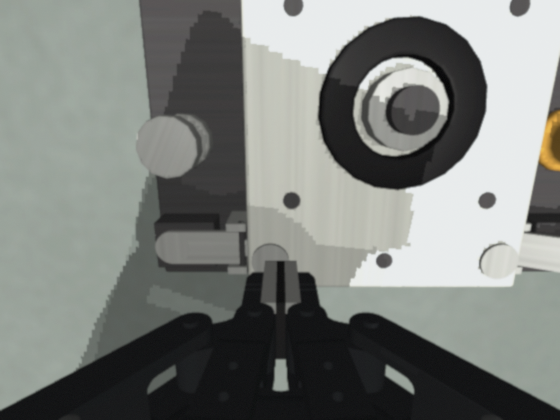

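The wrist view shows the near-left tongue lying along its block at (160–240, 248). Gauge and ring are where they were. I'll press the corner once more to confirm it is firm.

Request:
arm_command:
  steps: [0,-0.04,-0.2,0.4,0,0,0,0,0.2,0,0,0,0,0.1,0,0,0,0,0,0]

```text
time: 9.67
eef_pos: [0.4884, -0.0182, 0.0514]
tcp_rot: [0.998, 0.059, -0.002, -0.001]
contact_force: [-6.6, 0.9, 13.9]
opening: 0.001
finger_force: 6.9
```

Request:
arm_command:
  steps: [0,0,0,0.06,0,0,0,0,0,0]

```text
time: 9.83
eef_pos: [0.4884, -0.0182, 0.0511]
tcp_rot: [0.998, 0.059, -0.003, -0.001]
contact_force: [-11.4, 1.8, 21.6]
opening: -0.003
finger_force: 10.6
```

The corner is firm now. I'll re-seat the tongue in case that press backed it up, then retreat.

Request:
arm_command:
  steps: [0,0,0,-0.8,0,0,0.03,-0.6,-0.2,0,0,0,-0.7,0,0,0,0,-0.6,0,0,0,0,0,0.6,0,0,0,0,0.5,0,0,0,0,0,0]

```text
time: 10.42
eef_pos: [0.4816, 0.0295, 0.0433]
tcp_rot: [0.998, 0.059, -0.003, -0.001]
contact_force: [-0.9, -0.7, 0.6]
opening: -0.003
finger_force: 0.0
```

```bash
python3 p.py "(-.07,.104,.033)"
```

```text
(array([0.12, 0.08, 0.41]), array([0.48465207, 0.02780694, 0.033     ]), np.float64(0.02)) 10.4167 [0.4816 0.0295 0.0433] [-0.89 -0.69  0.62] -0.0028782749274209813
```

Request:
arm_command:
  steps: [0,0.12,0.08,0.2,0,0,0,0,0.1,0,0,0,0,0.05,0,0,0,0,0,0]

```text
time: 10.75
eef_pos: [0.488, 0.0262, 0.0378]
tcp_rot: [0.998, 0.058, -0.0, -0.0]
contact_force: [-0.3, 0.3, 0.4]
opening: 0.001
finger_force: 0.0
```

Request:
arm_command:
  steps: [0,0,0,0.08,0,0,0,0,0.08,0,0,0,0,0.06,0,0,0,0,0,0]

```text
time: 11.08
eef_pos: [0.4886, 0.0261, 0.0338]
tcp_rot: [0.998, 0.058, 0.0, 0.0]
contact_force: [-2.5, 0.3, 7.3]
opening: 0.002
finger_force: 4.1
```

Request:
arm_command:
  steps: [0,0,0,0.12,0,0,0,0,0,0]

```text
time: 11.25
eef_pos: [0.4888, 0.0261, 0.0333]
tcp_rot: [0.998, 0.058, -0.001, -0.0]
contact_force: [-11.1, -0.3, 25.2]
opening: -0.001
finger_force: 12.5
```

Request:
arm_command:
  steps: [0,0,0,-0.3,0,0,0,0,-0.8,0,0,0,0,-1,0,0,0,0,-1,0,0,0,0,-1,0,0,0,0,-1,0,0,0,0,-0.5,0,0,0,0,0,0]

```text
time: 11.92
eef_pos: [0.4902, 0.0258, 0.1734]
tcp_rot: [0.998, 0.058, 0.004, 0.001]
contact_force: [-0.2, -0.4, -0.7]
opening: 0.005
finger_force: 0.0
```

```bash
python3 - <<'E'
from h import *
s=ctrl.get_state();print(s['eef_pos'],s['contact_force'])
b=ctrl.read_camera('side')[170:245,230:325]
w=ctrl.read_camera('wrist')
cv2.imwrite('pics/end.png',np.hstack([cv2.resize(b,(400,316)),cv2.resize(w,(400,316))])[:,:,::-1])
E
```

```text
[0.49023229 0.02584032 0.17342303] [-0.20190354 -0.44887318 -0.73898741]
```

View pics/end.png

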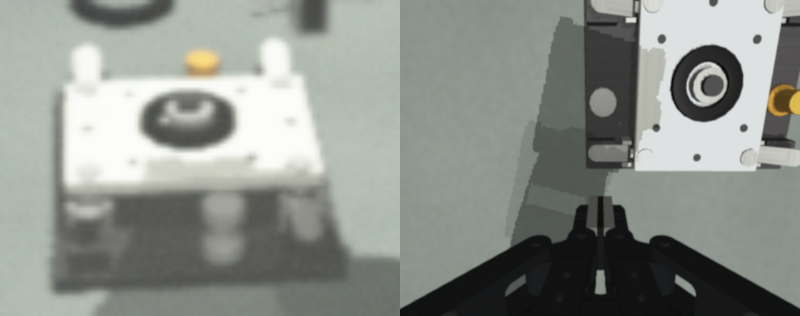

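The final pictures show the near-left tongue flat (right half, about (607,153)). The other three tongues are raised, the ring, gauge and bush are undisturbed, and the arm is clear.

```bash
python3 -c "
from plant import ctrl
print(ctrl.sign_off())"
```

```text
the job is handed in; nothing more can be done
None
```

The near-left corner was the one that gave: its shim tongue is pressed flat and stayed down, the corner is now firm (about 0.3 mm from 14 to 22 N), the other three tongues and the loose things are untouched, and the job is handed in.

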